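# Stand the reagent containers in their matching spill trays

## Task

Before the extraction run, put each of the four lidded white containers into the blue spill tray of its own shape and size: the wide round jar in the large round tray, the slim round bottle in the small round tray, the square jar in the square tray and the oblong box in the oblong tray. Set each down upright and flat on the floor of its tray, without dropping or toppling any, let go of them all, and leave the tube rack and the tip box where they stand.

Things in the scene. Friction and masses are not known exactly. Their poses are not given: they have to be found in the camera images.
- wide_jar: Wide round jar, 60 mm diameter, 78 mm tall, about 0.24 kg. White plastic with a white press-fit lid (the top 20 mm, flush with the sides, so the whole height is one straight prism or cylinder that can be gripped anywhere). Loose, stands upright on the bench. Origin: centre of its underside, z up. 
- slim_bottle: Slim round bottle, 34 mm diameter, 84 mm tall, about 0.10 kg. White plastic with a white press-fit lid (the top 20 mm, flush with the sides, so the whole height is one straight prism or cylinder that can be gripped anywhere). Loose, stands upright on the bench. Origin: centre of its underside, z up. 
- square_jar: Square jar, 46 x 46 mm, 84 mm tall, about 0.19 kg. White plastic with a white press-fit lid (the top 20 mm, flush with the sides, so the whole height is one straight prism or cylinder that can be gripped anywhere). Loose, stands upright on the bench. Origin: centre of its underside, z up. x and y are square to its sides.
- long_box: Oblong box, 80 mm long (its x axis), 30 mm wide (its y axis), 76 mm tall, about 0.19 kg. White plastic with a white press-fit lid (the top 20 mm, flush with the sides, so the whole height is one straight prism or cylinder that can be gripped anywhere). Loose, stands upright on the bench. Origin: centre of its underside, z up. 
- wide_tray: Large round tray for the wide round jar, 76 mm inside diameter, 84 mm outside. Blue plastic spill tray, fixed to the bench: floor 3 mm thick, rim 12 mm high over the bench, walls 4 mm thick. Origin: centre of its underside on the bench, z up. 
- slim_tray: Small round tray for the slim round bottle, 50 mm inside diameter, 58 mm outside. Blue plastic spill tray, fixed to the bench: floor 3 mm thick, rim 12 mm high over the bench, walls 4 mm thick. Origin: centre of its underside on the bench, z up. 
- square_tray: Square tray for the square jar, 62 x 62 mm inside, 70 x 70 mm outside. Blue plastic spill tray, fixed to the bench: floor 3 mm thick, rim 12 mm high over the bench, walls 4 mm thick. Origin: centre of its underside on the bench, z up. x and y are square to its sides.
- long_tray: Oblong tray for the oblong box, 96 mm (its x axis) by 46 mm (its y axis) inside, 104 x 54 mm outside. Blue plastic spill tray, fixed to the bench: floor 3 mm thick, rim 12 mm high over the bench, walls 4 mm thick. Origin: centre of its underside on the bench, z up. 
- tube_rack: Bystander at one side of the work: loose white rack 50 x 130 mm (its x, y) with ten small capped tubes, 62 mm tall in all. Origin: centre of its underside.
- tip_box: Bystander at one side of the work: loose grey box of pipette tips with a clear lid, 80 x 120 mm (its x, y), 65 mm tall. Origin: centre of its underside.

How it is judged:
At the end, for the whole second after the job is handed in: Each container stands upright (within 0.08 rad) and flat on the floor of its own tray (underside less than 6 mm above the bench, centre within 12 mm of the tray's centre), at rest; the tube rack and the tip box are within 20 mm of where they began (horizontal distance between wide_jar and wide_tray below 0.012 m and z of wide_jar in the frame of wide_tray between 0 and 0.006 m and angle between each of wide_jar, slim_bottle, square_jar, long_box's own z axis and vertical below 0.08 rad and linear speed of each of wide_jar, slim_bottle, square_jar, long_box below 0.02 m/s and horizontal distance between slim_bottle and slim_tray below 0.012 m and z of slim_bottle in the frame of slim_tray between 0 and 0.006 m and horizontal distance between square_jar and square_tray below 0.012 m and z of square_jar in the frame of square_tray between 0 and 0.006 m and horizontal distance between long_box and long_tray below 0.012 m and z of long_box in the frame of long_tray between 0 and 0.006 m and distance of each of tube_rack, tip_box from where it was at the start of the episode below 0.02 m); the robot touches nothing.
It fails at once if a container is dropped: not held by the fingers while its underside is more than 30 mm above the bench ((height (world z) of wide_jar above 0.03 m and contact force between wide_jar and the fingers below 0.02 N) or (height (world z) of slim_bottle above 0.03 m and contact force between slim_bottle and the fingers below 0.02 N) or (height (world z) of square_jar above 0.03 m and contact force between square_jar and the fingers below 0.02 N) or (height (world z) of long_box above 0.03 m and contact force between long_box and the fingers below 0.02 N)).
It fails at once if a container is toppled (tilted more than 0.9 rad) (angle between any of wide_jar, slim_bottle, square_jar, long_box's own z axis and vertical above 0.9 rad).
It fails at once if the tube rack or the tip box is moved by more than 20 mm (distance of any of tube_rack, tip_box from where it was at the start of the episode above 0.02 m).
It also fails if it takes over 99 s, if anything falls off the work surface, if the arm or the gripper's body presses on something with over 40 N, if the wrist force passes 120 N, or if a joint passes its speed limit or range.

## Robot

A 7-joint arm with a two-finger parallel gripper is mounted at the origin on the work surface. World frame = base frame: x ahead of the robot, y to its left, z up, the work surface at z = 0. Lengths are in m, angles in rad, forces in N, time in s.
With the tool pointing down it reaches from about 0.4 to 0.85 m from the base axis. Payload 4.5 kg.
Tool frame: the origin (TCP) lies midway between the tips of the shut fingers; the grasp point (between the pads) lies 19 mm behind it; z points along the fingers, y is the line along which they close (so a half turn about z gives the same grasp; the last joint's range is limited). The gripper opens to 88 mm and grips with 3 to 60 N. Pads are 18 mm wide; open, the fingers measure 123 mm over their backs; the gripper's body (75 mm by 187 mm) begins 45 mm behind the grasp point.
Start: joints at [1.246, 0.689, -0.195, 1.565, 0.157, 0.902, -0.215], TCP at [0.22, -0.585, 0.212] pointing down, gripper open.
Joint ranges: [-3.01, 3.01], [-0.46, 2.08], [-1.47, 1.51], [0.13, 2.56], [-1, 4.14], [0.04, 2.09], [-2.66, 2.66]. Speed limits (rad/s): [2.57, 2.57, 3.14, 3.14, 3.14, 3.14, 3.14].

## Interface

Orientations are given as a rotation vector (axis times angle).
In Python, from station import * gives the robot as it stands.
- The arm moves only by the shell command python3 -m jog 'ROWS'. ROWS is JSON, a list of rows, each an object of numbers: "dx", "dy", "dz": the shift along the tool's x, y, z in mm; "rx", "ry", "rz": the turn, a rotation vector about the tool's x, y, z in rad; "claw": the opening, from 0 (shut) to 1 (fully open). In form: [{"dx": .., "dy": .., "dz": .., "rx": .., "ry": .., "rz": .., "claw": ..}, ...]. A call has 1 to 20 rows; each row is the pose to reach, as a shift and turn from the pose commanded when the call began, along the tool's axes at that moment; what a row does not reach only later rows make up. A row lasts 1/12 s, in which the tool goes at most 41.7 mm and 7.16 degrees, less where a joint would pass 70% of its speed; a pose out of reach is approached as far as the arm can. A call with a gripper value outside its range is refused whole. The fingers move at their own pace and stop on an object; the grip force is fixed at half the most. Time passes only in rows, so rows that repeat a pose let the fingers close. It gives the time, the measured TCP pose, the force, the opening and the grip force at its end, in the units of the state.
- get_obs(): the state, without advancing time (a new reading comes with each control period).
- capture(name): name is "side" or "top"; returns a dict with "color" (384x512x3 uint8, red, green, blue), "mtx" (3x3 intrinsics, pixels), "cam_to_world" (4x4, takes a point from camera to world coordinates). Camera axes: x right, y up, looking along -z (the intrinsics and any distortion apply to the point x, -y, -z); pixel columns grow to the right and rows downward; lengths in m; the calibration is good to about 2 mm. A picture is of the moment at which its call begins. There is no depth.
- sign_off(): hands the job in; it is judged then, once.
Trained networks look in the newest picture that a camera, given by its name, has taken for a name from the list of things; names that differ only in an ending like _2 or _b are one class to them, and where a whole thing is asked for, a point or a joint stands for the part that bears it (a point fixed in the world has none). Each returns a list of dicts, best first, with "confidence" (0 to 1); they miss things now and then, are a little off and sometimes report something else, mostly with a low value. They report only what shows in the picture. A call takes as long as a camera call.
- cut_out(camera, label): "pixels" (384x512 bool, what is visible of it) and "extent" ([left, top, right, bottom] in pixels, round what is visible of it).
- pinpoint(camera, label): "centre" ([column, row] in pixels: a listed point, or the origin of a listed thing).
The state is a dict: "time_s": time; "joint_pos": joint angles; "joint_velocities": joint speeds; "joint_torque": joint torques, N m; "tcp_pos": TCP position; "tcp_rot": TCP orientation; "force": force on the tool from outside, world axes, zero at the start; "moment": the same for the moment, N m; "grip_width": finger opening in m; "grasp_force": force on a finger pad.
Only numpy, scipy, OpenCV 4.12 (cv2) and the standard library are available. Lean on these libraries where they do the work, as an engineer would, in place of code of your own. Each camera call takes 0.05 s, during which the arm holds its last target. There are 200 camera calls.

## Working session

There is one attempt and no reset: what is moved stays moved. The work goes in short steps, Python scripts to look and compute and a shell command to move; the robot and the scene stay as the last step left them, time stands still between calls to the robot, and variables do not carry over. Pictures are saved under pics/ and viewed, at most 14 in all, crops included, and the job is handed in when it is done.

```bash
mkdir -p pics; ls; cat > h.py <<'E'
from station import *
import numpy as np, cv2
from scipy.spatial.transform import Rotation as R
def ray(c,px,z):
    M=np.array(c["cam_to_world"]);K=np.array(c["mtx"])
    d=np.linalg.inv(K)@[px[0],px[1],1];d=M[:3,:3]@[d[0],-d[1],-d[2]];o=M[:3,3]
    return o+d*(z-o[2])/d[2]
def proj(c,P):
    M=np.linalg.inv(np.array(c["cam_to_world"]));p=M[:3,:3]@np.array(P)+M[:3,3]
    q=np.array(c["mtx"])@[p[0],-p[1],-p[2]];return q[:2]/q[2]
def save(n,c): cv2.imwrite("pics/"+n+".png",c["color"][:,:,::-1])
E
python3 - <<'E'
from h import *
o=get_obs();print(o["tcp_pos"],o["tcp_rot"],R.from_rotvec(o["tcp_rot"]).as_matrix().round(3),o["grip_width"],o["time_s"])
H=dict(wide_jar=.078,slim_bottle=.084,square_jar=.084,long_box=.076,wide_tray=.012,slim_tray=.012,square_tray=.012,long_tray=.012,tube_rack=.062,tip_box=.065)
for n in("top","side"):
    c=capture(n);save(n,c);print(n,np.array(c["cam_to_world"]).round(3)[:3,3],c["mtx"])
    for k in H:
        for d in pinpoint(n,k)[:2]: print(k,round(d["confidence"],2),np.round(d["centre"]),ray(c,d["centre"],0).round(3))
        if n=="top":
            for d in cut_out(n,k)[:2]:print("   mask",round(d["confidence"],2),np.round(d["extent"]),int(d["pixels"].sum()))
a=cv2.imread("pics/top.png")
E
```

```text
pics
[ 0.21916605 -0.58457197  0.21070146] [-3.08936749e+00 -5.60411727e-01  7.67552543e-04] [[ 0.936  0.351 -0.001]
 [ 0.351 -0.936  0.002]
 [-0.    -0.002 -1.   ]] 0.08801568290741695 0.0
top [0.392 0.006 1.354] [[426.90400223   0.         258.78912154]
 [  0.         426.90400223 193.81082522]
 [  0.           0.           1.        ]]
wide_jar 0.58 [329. 228.] [ 0.442 -0.249  0.   ]
   mask 0.6 [317. 214. 339. 236.] 398
slim_bottle 0.62 [166. 226.] [0.443 0.266 0.   ]
slim_bottle 0.25 [286. 172.] [ 0.62  -0.114  0.   ]
   mask 0.68 [156. 218. 168. 232.] 139
   mask 0.2 [273. 214. 288. 242.] 310
square_jar 0.53 [226. 172.] [0.618 0.081 0.   ]
square_jar 0.46 [113. 201.] [0.518 0.436 0.   ]
   mask 0.79 [213. 157. 227. 178.] 281
long_box 0.77 [279. 226.] [ 0.445 -0.091  0.   ]
   mask 0.79 [271. 214. 286. 241.] 312
   mask 0.58 [151. 152. 179. 191.] 555
wide_tray 0.62 [222. 219.] [0.465 0.09  0.   ]
wide_tray 0.39 [281. 227.] [ 0.444 -0.096  0.   ]
   mask 0.61 [209. 207. 236. 234.] 547
   mask 0.3 [318. 218. 338. 237.] 378
slim_tray 0.81 [286. 167.] [ 0.635 -0.112  0.   ]
   mask 
[... 543 characters left out ...]
.         365.89852609 191.97795866]
 [  0.           0.           1.        ]]
wide_jar 0.74 [316. 192.] [ 0.452 -0.226  0.   ]
wide_jar 0.49 [212. 262.] [0.446 0.26  0.   ]
slim_bottle 0.84 [212. 264.] [0.44  0.268 0.   ]
square_jar 0.93 [218. 208.] [0.623 0.09  0.   ]
long_box 0.71 [295. 208.] [ 0.444 -0.102  0.   ]
wide_tray 0.95 [249. 234.] [0.456 0.105 0.   ]
wide_tray 0.5 [210. 263.] [0.446 0.268 0.   ]
slim_tray 0.64 [260. 185.] [ 0.622 -0.108  0.   ]
square_tray 0.54 [284. 171.] [ 0.626 -0.247  0.   ]
square_tray 0.36 [168. 233.] [0.635 0.285 0.   ]
long_tray 0.6 [168. 232.] [0.639 0.283 0.   ]
tube_rack 0.8 [327. 161.] [ 0.555 -0.429  0.   ]
tip_box 0.9 [140. 283.] [0.52 0.45 0.  ]
```

```bash
python3 - <<'E'
import cv2
a=cv2.imread("pics/top.png")[140:250,80:420];cv2.imwrite("pics/topc.png",cv2.resize(a,(782,253),interpolation=cv2.INTER_CUBIC))
a=cv2.imread("pics/side.png")[130:320,100:370];cv2.imwrite("pics/sidec.png",cv2.resize(a,(790,556),interpolation=cv2.INTER_CUBIC))
E
```

```text
(no output)
```

View pics/topc.png

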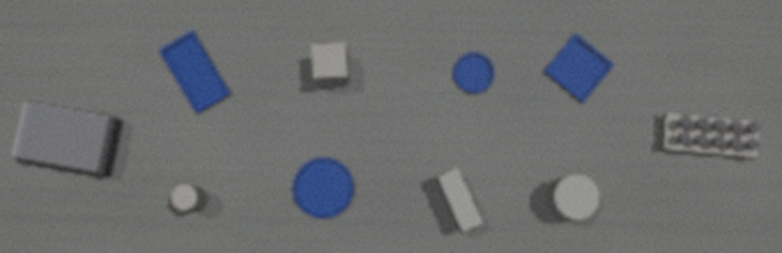

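View pics/sidec.png

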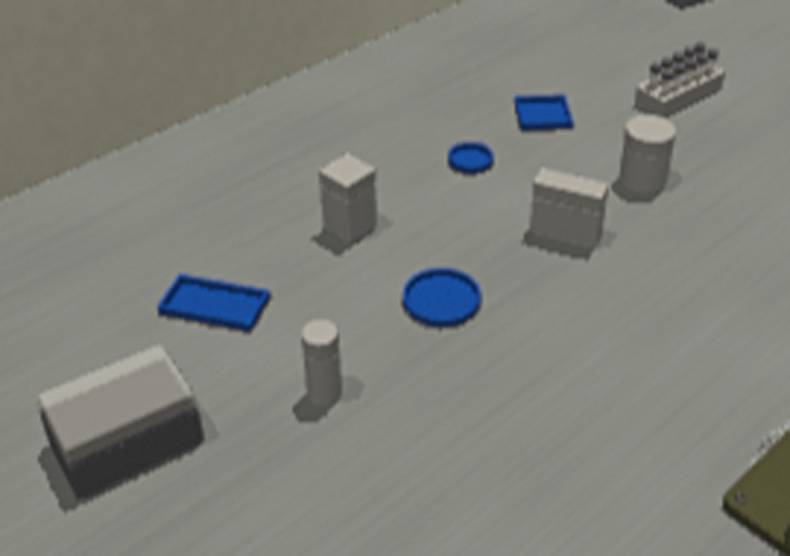

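The top crop shows blue trays at crop pixels (195,72) oblong, (323,187) large round, (474,73) small round and (578,68) square. The containers are at (184,198) slim, (329,61) square, (461,200) oblong and (576,197) wide. The rack and tip box stand at the far ends, and the side view agrees. Next I'll fit poses from color segments.

```bash
cat > fit.py <<'E'
from h import *
def fit(img=None):
    c=capture("top");a=c["color"].astype(int);hsv=cv2.cvtColor(c["color"],cv2.COLOR_RGB2HSV)
    blue=((a[:,:,2]-a[:,:,0])>40).astype(np.uint8)
    g=a.min(2);white=(g>135).astype(np.uint8)
    for nm,m,zz in(("blue",blue,.012),("white",white,.08)):
        n,l,s,ce=cv2.connectedComponentsWithStats(m)
        for i in range(1,n):
            if s[i,4]<60 or s[i,4]>3000: continue
            ys,xs=np.where(l==i)
            P=np.array([ray(c,(x,y),zz)[:2] for x,y in zip(xs,ys)])
            (mx,my),(w,h),an=cv2.minAreaRect((P*1000).astype(np.float32))
            b=cv2.boxPoints(((mx,my),(w,h),an));e=b[1]-b[0];e2=b[2]-b[1]
            if np.hypot(*e2)>np.hypot(*e):e=e2
            print(nm,s[i,4],"cent",ce[i].round(1),"xy",P.mean(0).round(4),"rect",round(mx),round(my),round(w),round(h),"longaxis",round(np.degrees(np.arctan2(e[1],e[0])),1))
    return c,a
if __name__=="__main__":
    c,a=fit()
    print([a[r,k].tolist() for r,k in((166,223),(226,331),(225,160),(226,280),(200,250))])
E
python3 fit.py
```

```text
blue 544 cent [164.3 170.8] xy [0.6159 0.2753] rect 616 275 103 53 longaxis 32.2
blue 461 cent [331.5 169.1] xy [ 0.6294 -0.2568] rect 629 -257 69 69 longaxis -39.3
blue 235 cent [285.7 171.2] xy [ 0.6202 -0.11  ] rect 621 -109 52 54 longaxis -89.2
blue 539 cent [220.3 221.3] xy [0.4582 0.0948] rect 458 94 78 78 longaxis -89.3
white 121 cent [476.3 127.6] xy [ 0.7545 -0.6956] rect 759 -696 16 105 longaxis -9.8
white 181 cent [222.9 165.6] xy [0.6229 0.086 ] rect 623 89 40 42 longaxis -88.9
white 213 cent [279.9 226.4] xy [ 0.4418 -0.0874] rect 442 -87 76 26 longaxis 24.8
white 261 cent [330.6 225. ] xy [ 0.4475 -0.2394] rect 448 -239 51 54 longaxis -0.4
white 76 cent [159.6 225.1] xy [0.4412 0.2696] rect 440 270 27 27 longaxis 2.1
[[148, 144, 142], [152, 152, 148], [152, 150, 145], [149, 148, 145], [110, 109, 109]]
```

```bash
python3 - <<'E'
from h import *
def circ(x,y,r,z):return [(x+r*np.cos(t),y+r*np.sin(t),z) for t in np.linspace(0,6.28,40)]
def rect(x,y,w,h,a,z):
    a=np.radians(a);return [(x+u*np.cos(a)-v*np.sin(a),y+u*np.sin(a)+v*np.cos(a),z) for u,v in((w,h),(-w,h),(-w,-h),(w,-h))]
S=[]
S+=[circ(.4475,-.2394,.03,z) for z in(.078,0)]+[circ(.441,.2696,.017,z) for z in(.084,0)]
S+=[rect(.623,.087,.023,.023,0,z) for z in(.084,0)]+[rect(.442,-.0874,.04,.015,24.8,z) for z in(.076,0)]
S+=[circ(.458,.0947,.042,.012),circ(.62,-.1097,.029,.012),rect(.6294,-.2568,.035,.035,-39.3,.012),rect(.616,.2753,.052,.027,32.2,.012)]
for n,(x0,y0,x1,y1,k) in dict(side=(150,150,345,300,4),top=(145,145,345,245,4)).items():
    c=capture(n);a=cv2.resize(c["color"][y0:y1,x0:x1,::-1].copy(),None,fx=k,fy=k,interpolation=cv2.INTER_CUBIC)
    for s in S:
        p=np.array([((proj(c,q)+.5-[x0,y0])*k) for q in s]).astype(np.int32);cv2.polylines(a,[p],True,(0,0,255),1)
    cv2.imwrite(f"pics/ov_{n}.png",a)
E
```

```text
(no output)
```

View pics/ov_side.png

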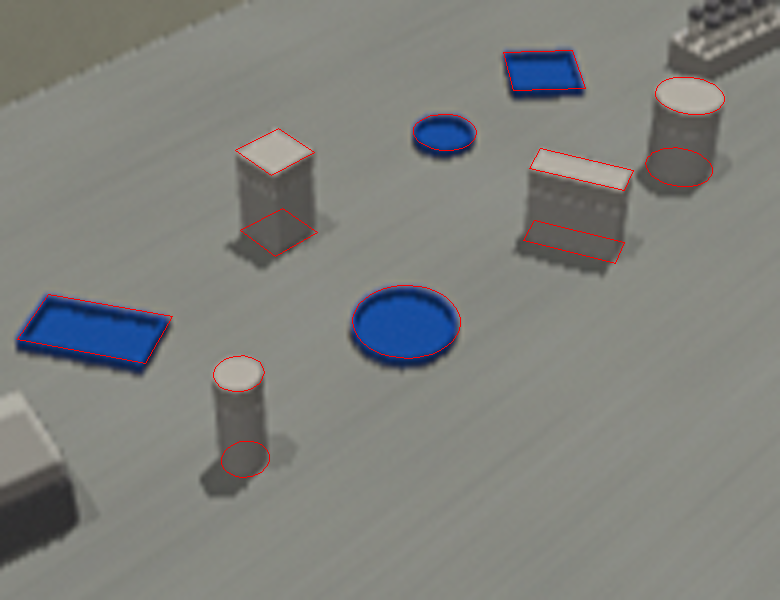

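View pics/ov_top.png

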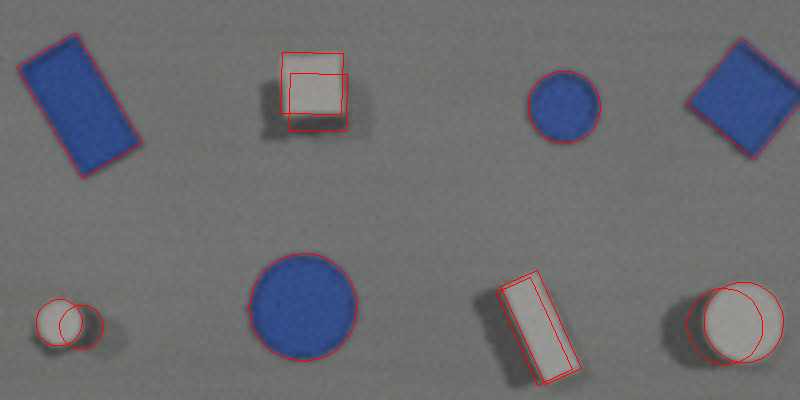

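The side and top overlays match all eight outlines to about 2 mm, with tops and rims on the edges. That's good enough to start, and the wide jar goes first.

```bash
cat > go.py <<'E'
import sys
from h import *
def go(*ts):
    o=get_obs();p=np.array(o["tcp_pos"]);m=R.from_rotvec(o["tcp_rot"]).as_matrix()
    yaw=np.degrees(np.arctan2(m[1,0],m[0,0]))
    print("now",p.round(4),"yaw",yaw.round(1),"tilt",m[:,2].round(3),"t",round(o["time_s"],1),"w",round(o["grip_width"],4),"q7",round(o["joint_pos"][6],2))
    for t in ts:
        d=m.T@(np.array(t[:3])-p);
        tl=np.cross(m[:,2],[0,0,-1]);tl=m.T@tl
        print(t,"d(mm)",(d*1000).round(),"rz",round(np.radians(-((t[3]-yaw+180)%360-180)),3),"tiltfix",tl.round(3))
if __name__=="__main__": go(*[tuple(map(float,s.split(","))) for s in sys.argv[1:]])
E
python3 go.py .4475,-.2394,.16,20.5 .4475,-.2394,.035,20.5
```

```text
now [ 0.2195 -0.5852  0.2115] yaw 20.6 tilt [ 0. -0. -1.] t 1.8 w 0.0884 q7 -0.22
(0.4475, -0.2394, 0.16, 20.5) d(mm) [ 335. -244.   52.] rz 0.001 tiltfix [ 0.  0. -0.]
(0.4475, -0.2394, 0.035, 20.5) d(mm) [ 335. -244.  177.] rz 0.001 tiltfix [ 0.  0. -0.]
```

```bash
python3 -m jog '[{"dx":335,"dy":-243,"dz":50,"claw":1},{"dx":335,"dy":-243,"dz":50,"claw":1},{"dx":335,"dy":-243,"dz":50,"claw":1},{"dx":335,"dy":-243,"dz":50,"claw":1},{"dx":335,"dy":-243,"dz":50,"claw":1},{"dx":335,"dy":-243,"dz":50,"claw":1},{"dx":335,"dy":-243,"dz":50,"claw":1},{"dx":335,"dy":-243,"dz":50,"claw":1},{"dx":335,"dy":-243,"dz":50,"claw":1},{"dx":335,"dy":-243,"dz":50,"claw":1},{"dx":335,"dy":-243,"dz":50,"claw":1},{"dx":335,"dy":-243,"dz":50,"claw":1},{"dx":335,"dy":-243,"dz":50,"claw":1},{"dx":335,"dy":-243,"dz":50,"claw":1},{"dx":335,"dy":-243,"dz":50,"claw":1}]'; python3 go.py .4475,-.2394,.035,20.5 .458,.0947,.155,20.5
```

```text
now [ 0.2195 -0.5852  0.2115] yaw 20.6 tilt [ 0. -0. -1.] t 1.8 w 0.0884 q7 -0.22
(0.4475, -0.2394, 0.035, 20.5) d(mm) [ 335. -244.  177.] rz 0.001 tiltfix [ 0.  0. -0.]
(0.458, 0.0947, 0.155, 20.5) d(mm) [ 462. -553.   56.] rz 0.001 tiltfix [ 0.  0. -0.]invalid input at $[0]: expected keys dx, dy, dz, rx, ry, rz, claw
```

```bash
python3 -m jog '[{"dx":335,"dy":-244,"dz":50,"rx":0,"ry":0,"rz":0,"claw":1},{"dx":335,"dy":-244,"dz":50,"rx":0,"ry":0,"rz":0,"claw":1},{"dx":335,"dy":-244,"dz":50,"rx":0,"ry":0,"rz":0,"claw":1},{"dx":335,"dy":-244,"dz":50,"rx":0,"ry":0,"rz":0,"claw":1},{"dx":335,"dy":-244,"dz":50,"rx":0,"ry":0,"rz":0,"claw":1},{"dx":335,"dy":-244,"dz":50,"rx":0,"ry":0,"rz":0,"claw":1},{"dx":335,"dy":-244,"dz":50,"rx":0,"ry":0,"rz":0,"claw":1},{"dx":335,"dy":-244,"dz":50,"rx":0,"ry":0,"rz":0,"claw":1},{"dx":335,"dy":-244,"dz":50,"rx":0,"ry":0,"rz":0,"claw":1},{"dx":335,"dy":-244,"dz":50,"rx":0,"ry":0,"rz":0,"claw":1},{"dx":335,"dy":-244,"dz":50,"rx":0,"ry":0,"rz":0,"claw":1},{"dx":335,"dy":-244,"dz":50,"rx":0,"ry":0,"rz":0,"claw":1},{"dx":335,"dy":-244,"dz":50,"rx":0,"ry":0,"rz":0,"claw":1},{"dx":335,"dy":-244,"dz":50,"rx":0,"ry":0,"rz":0,"claw":1},{"dx":335,"dy":-244,"dz":50,"rx":0,"ry":0,"rz":0,"claw":1}]'; python3 go.py .4475,-.2394,.035,20.5 .458,.0947,.155,20.5
```

```text
time_s: 3.0
tcp_pos: [0.4464, -0.241, 0.1617]
tcp_rot: [3.091, 0.555, -0.001]
force: [0.6, 0.0, 0.3]
grip_width: 0.0877
grasp_force: 0.0
now [ 0.4464 -0.241   0.1617] yaw 20.4 tilt [-0.    -0.001 -1.   ] t 3.0 w 0.0877 q7 -0.94
(0.4475, -0.2394, 0.035, 20.5) d(mm) [  2.  -1. 127.] rz -0.003 tiltfix [ 0.001  0.001 -0.   ]
(0.458, 0.0947, 0.155, 20.5) d(mm) [ 128. -311.    6.] rz -0.003 tiltfix [ 0.001  0.001 -0.   ]
```

```bash
python3 -m jog '[{"dx":2,"dy":-1,"dz":35,"rx":0,"ry":0,"rz":0,"claw":1},{"dx":2,"dy":-1,"dz":70,"rx":0,"ry":0,"rz":0,"claw":1},{"dx":2,"dy":-1,"dz":105,"rx":0,"ry":0,"rz":0,"claw":1},{"dx":2,"dy":-1,"dz":126,"rx":0,"ry":0,"rz":0,"claw":1},{"dx":2,"dy":-1,"dz":126,"rx":0,"ry":0,"rz":0,"claw":1},{"dx":2,"dy":-1,"dz":126,"rx":0,"ry":0,"rz":0,"claw":0},{"dx":2,"dy":-1,"dz":126,"rx":0,"ry":0,"rz":0,"claw":0},{"dx":2,"dy":-1,"dz":126,"rx":0,"ry":0,"rz":0,"claw":0},{"dx":2,"dy":-1,"dz":126,"rx":0,"ry":0,"rz":0,"claw":0},{"dx":2,"dy":-1,"dz":126,"rx":0,"ry":0,"rz":0,"claw":0},{"dx":2,"dy":-1,"dz":126,"rx":0,"ry":0,"rz":0,"claw":0},{"dx":2,"dy":-1,"dz":126,"rx":0,"ry":0,"rz":0,"claw":0}]'; python3 go.py .458,.0947,.155,20.5 .458,.0947,.038,20.5
```

```text
time_s: 4.0
tcp_pos: [0.4499, -0.2382, 0.0369]
tcp_rot: [3.089, 0.56, 0.003]
force: [-0.8, -1.0, 8.0]
grip_width: 0.059
grasp_force: 30.0
now [ 0.4499 -0.2382  0.0369] yaw 20.5 tilt [ 0.002 -0.001 -1.   ] t 4.0 w 0.059 q7 -0.99
(0.458, 0.0947, 0.155, 20.5) d(mm) [ 125. -309. -119.] rz 0.001 tiltfix [ 0.002 -0.002  0.   ]
(0.458, 0.0947, 0.038, 20.5) d(mm) [ 124. -309.   -2.] rz 0.001 tiltfix [ 0.002 -0.002  0.   ]
```

```bash
python3 -m jog '[{"dx":0,"dy":0,"dz":-30,"rx":0,"ry":0,"rz":0,"claw":0},{"dx":0,"dy":0,"dz":-60,"rx":0,"ry":0,"rz":0,"claw":0},{"dx":0,"dy":0,"dz":-90,"rx":0,"ry":0,"rz":0,"claw":0},{"dx":0,"dy":0,"dz":-115,"rx":0,"ry":0,"rz":0,"claw":0},{"dx":12,"dy":-30,"dz":-115,"rx":0,"ry":0,"rz":0,"claw":0},{"dx":25,"dy":-62,"dz":-115,"rx":0,"ry":0,"rz":0,"claw":0},{"dx":38,"dy":-94,"dz":-115,"rx":0,"ry":0,"rz":0,"claw":0},{"dx":51,"dy":-126,"dz":-115,"rx":0,"ry":0,"rz":0,"claw":0},{"dx":64,"dy":-158,"dz":-115,"rx":0,"ry":0,"rz":0,"claw":0},{"dx":77,"dy":-190,"dz":-115,"rx":0,"ry":0,"rz":0,"claw":0},{"dx":90,"dy":-222,"dz":-115,"rx":0,"ry":0,"rz":0,"claw":0},{"dx":103,"dy":-254,"dz":-115,"rx":0,"ry":0,"rz":0,"claw":0},{"dx":115,"dy":-285,"dz":-115,"rx":0,"ry":0,"rz":0,"claw":0},{"dx":124,"dy":-308,"dz":-115,"rx":0,"ry":0,"rz":0,"claw":0},{"dx":124,"dy":-308,"dz":-115,"rx":0,"ry":0,"rz":0,"claw":0},{"dx":124,"dy":-308,"dz":-115,"rx":0,"ry":0,"rz":0,"claw":0},{"dx":124,"dy":-308,"dz":-115,"rx":0,"ry":0,"rz":0,"claw":0}]'; python3 go.py .458,.0947,.039,20.5
python3 - <<'E'
from h import *
c=capture("side")
a=c["color"][130:320,140:340,::-1];cv2.imwrite("pics/s2.png",cv2.resize(a,None,fx=3,fy=3,interpolation=cv2.INTER_CUBIC))
E
```

```text
time_s: 5.42
tcp_pos: [0.4565, 0.0936, 0.1506]
tcp_rot: [3.09, 0.56, -0.001]
force: [0.0, -0.8, -2.0]
grip_width: 0.0588
grasp_force: 30.0
now [0.4565 0.0936 0.1506] yaw 20.5 tilt [-0.    -0.001 -1.   ] t 5.4 w 0.0588 q7 -1.53
(0.458, 0.0947, 0.039, 20.5) d(mm) [  2.  -1. 112.] rz 0.001 tiltfix [0.001 0.001 0.   ]
```

View pics/s2.png

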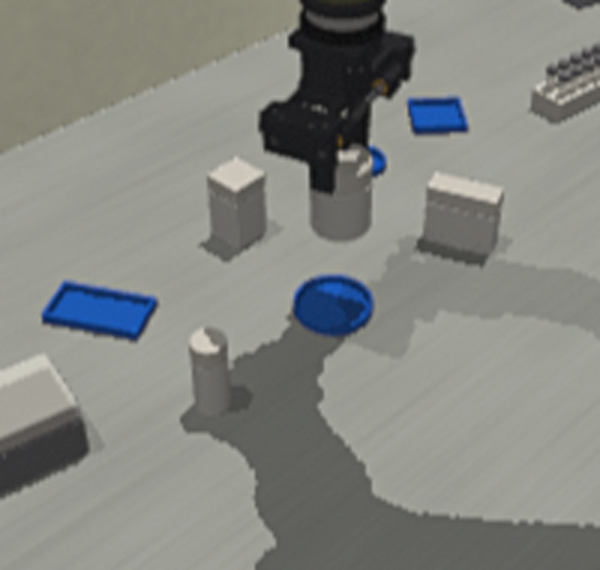

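The jar is upright in the grip at (340,195), above its tray at (335,305). Now lowering, releasing and rising.

```bash
python3 -m jog '[{"dx":2,"dy":-1,"dz":30,"rx":0,"ry":0,"rz":0,"claw":0},{"dx":2,"dy":-1,"dz":60,"rx":0,"ry":0,"rz":0,"claw":0},{"dx":2,"dy":-1,"dz":90,"rx":0,"ry":0,"rz":0,"claw":0},{"dx":2,"dy":-1,"dz":102,"rx":0,"ry":0,"rz":0,"claw":0},{"dx":2,"dy":-1,"dz":108,"rx":0,"ry":0,"rz":0,"claw":0},{"dx":2,"dy":-1,"dz":111,"rx":0,"ry":0,"rz":0,"claw":0},{"dx":2,"dy":-1,"dz":112,"rx":0,"ry":0,"rz":0,"claw":0},{"dx":2,"dy":-1,"dz":112,"rx":0,"ry":0,"rz":0,"claw":0},{"dx":2,"dy":-1,"dz":112,"rx":0,"ry":0,"rz":0,"claw":0}]'; python3 -m jog '[{"dx":0,"dy":0,"dz":0,"rx":0,"ry":0,"rz":0,"claw":1},{"dx":0,"dy":0,"dz":0,"rx":0,"ry":0,"rz":0,"claw":1},{"dx":0,"dy":0,"dz":0,"rx":0,"ry":0,"rz":0,"claw":1},{"dx":0,"dy":0,"dz":0,"rx":0,"ry":0,"rz":0,"claw":1},{"dx":0,"dy":0,"dz":0,"rx":0,"ry":0,"rz":0,"claw":1},{"dx":0,"dy":0,"dz":-30,"rx":0,"ry":0,"rz":0,"claw":1},{"dx":0,"dy":0,"dz":-60,"rx":0,"ry":0,"rz":0,"claw":1},{"dx":0,"dy":0,"dz":-90,"rx":0,"ry":0,"rz":0,"claw":1},{"dx":0,"dy":0,"dz":-120,"rx":0,"ry":0,"rz":0,"claw":1},{"dx":0,"dy":0,"dz":-120,"rx":0,"ry":0,"rz":0,"claw":1},{"dx":0,"dy":0,"dz":-120,"rx":0,"ry":0,"rz":0,"claw":1}]'; python3 go.py .4412,.2696,.16,20.5 .4412,.2696,.036,20.5
```

```text
time_s: 6.22
tcp_pos: [0.4576, 0.0942, 0.04]
tcp_rot: [3.091, 0.557, -0.002]
force: [-3.2, -0.1, 5.6]
grip_width: 0.0592
grasp_force: 30.0
time_s: 7.13
tcp_pos: [0.4596, 0.0964, 0.1598]
tcp_rot: [-3.091, -0.561, -0.006]
force: [-1.1, -0.2, -0.9]
grip_width: 0.0883
grasp_force: 0.0
now [0.4596 0.0964 0.1598] yaw 20.6 tilt [ 0.004  0.001 -1.   ] t 7.1 w 0.0883 q7 -1.54
(0.4412, 0.2696, 0.16, 20.5) d(mm) [  44. -169.   -0.] rz 0.001 tiltfix [ 0.    -0.004 -0.   ]
(0.4412, 0.2696, 0.036, 20.5) d(mm) [  43. -169.  124.] rz 0.001 tiltfix [ 0.    -0.004 -0.   ]
```

```bash
python3 -m jog '[{"dx":9,"dy":-35,"dz":0,"rx":0,"ry":0,"rz":0,"claw":1},{"dx":18,"dy":-70,"dz":0,"rx":0,"ry":0,"rz":0,"claw":1},{"dx":27,"dy":-105,"dz":0,"rx":0,"ry":0,"rz":0,"claw":1},{"dx":36,"dy":-140,"dz":0,"rx":0,"ry":0,"rz":0,"claw":1},{"dx":43,"dy":-168,"dz":0,"rx":0,"ry":0,"rz":0,"claw":1},{"dx":43,"dy":-168,"dz":0,"rx":0,"ry":0,"rz":0,"claw":1},{"dx":43,"dy":-168,"dz":0,"rx":0,"ry":0,"rz":0,"claw":1},{"dx":43,"dy":-168,"dz":35,"rx":0,"ry":0,"rz":0,"claw":1},{"dx":43,"dy":-168,"dz":70,"rx":0,"ry":0,"rz":0,"claw":1},{"dx":43,"dy":-168,"dz":105,"rx":0,"ry":0,"rz":0,"claw":1},{"dx":43,"dy":-168,"dz":124,"rx":0,"ry":0,"rz":0,"claw":1},{"dx":43,"dy":-168,"dz":124,"rx":0,"ry":0,"rz":0,"claw":1}]'; python3 -m jog '[{"dx":0,"dy":0,"dz":0,"rx":0,"ry":0,"rz":0,"claw":0},{"dx":0,"dy":0,"dz":0,"rx":0,"ry":0,"rz":0,"claw":0},{"dx":0,"dy":0,"dz":0,"rx":0,"ry":0,"rz":0,"claw":0},{"dx":0,"dy":0,"dz":0,"rx":0,"ry":0,"rz":0,"claw":0},{"dx":0,"dy":0,"dz":0,"rx":0,"ry":0,"rz":0,"claw":0},{"dx":0,"dy":0,"dz":0,"rx":0,"ry":0,"rz":0,"claw":0},{"dx":0,"dy":0,"dz":0,"rx":0,"ry":0,"rz":0,"claw":0},{"dx":0,"dy":0,"dz":0,"rx":0,"ry":0,"rz":0,"claw":0}]'; python3 go.py .6202,-.1098,.16,20.5
```

```text
time_s: 8.13
tcp_pos: [0.4371, 0.2645, 0.0303]
tcp_rot: [3.087, 0.556, -0.013]
force: [-0.5, -0.2, -0.3]
grip_width: 0.0884
grasp_force: 0.0
time_s: 8.8
tcp_pos: [0.4398, 0.2686, 0.0348]
tcp_rot: [-3.091, -0.561, -0.001]
force: [0.4, -0.3, 0.0]
grip_width: 0.0371
grasp_force: 0.0
now [0.4398 0.2686 0.0348] yaw 20.6 tilt [ 0.  0. -1.] t 8.8 w 0.0371 q7 -1.81
(0.6202, -0.1098, 0.16, 20.5) d(mm) [  36.  418. -125.] rz 0.001 tiltfix [-0. -0. -0.]
```

```bash
python3 -m jog '[{"dx":0,"dy":0,"dz":0,"rx":0,"ry":0,"rz":0,"claw":0},{"dx":0,"dy":0,"dz":0,"rx":0,"ry":0,"rz":0,"claw":0},{"dx":0,"dy":0,"dz":0,"rx":0,"ry":0,"rz":0,"claw":0},{"dx":0,"dy":0,"dz":0,"rx":0,"ry":0,"rz":0,"claw":0},{"dx":0,"dy":0,"dz":0,"rx":0,"ry":0,"rz":0,"claw":0}]'; python3 go.py .6202,-.1098,.16,20.5
```

```text
time_s: 9.22
tcp_pos: [0.4398, 0.2687, 0.0346]
tcp_rot: [-3.091, -0.561, -0.001]
force: [0.4, 0.1, 3.3]
grip_width: 0.0333
grasp_force: 30.0
now [0.4398 0.2687 0.0346] yaw 20.6 tilt [ 0.  0. -1.] t 9.2 w 0.0333 q7 -1.81
(0.6202, -0.1098, 0.16, 20.5) d(mm) [  36.  418. -125.] rz 0.001 tiltfix [-0. -0. -0.]
```

```bash
python3 -m jog '[{"dx":0,"dy":0,"dz":-30,"rx":0,"ry":0,"rz":0,"claw":0},{"dx":0,"dy":0,"dz":-60,"rx":0,"ry":0,"rz":0,"claw":0},{"dx":0,"dy":0,"dz":-90,"rx":0,"ry":0,"rz":0,"claw":0},{"dx":0,"dy":0,"dz":-115,"rx":0,"ry":0,"rz":0,"claw":0},{"dx":3,"dy":35,"dz":-115,"rx":0,"ry":0,"rz":0,"claw":0},{"dx":6,"dy":70,"dz":-115,"rx":0,"ry":0,"rz":0,"claw":0},{"dx":9,"dy":105,"dz":-115,"rx":0,"ry":0,"rz":0,"claw":0},{"dx":12,"dy":140,"dz":-115,"rx":0,"ry":0,"rz":0,"claw":0},{"dx":15,"dy":175,"dz":-115,"rx":0,"ry":0,"rz":0,"claw":0},{"dx":18,"dy":210,"dz":-115,"rx":0,"ry":0,"rz":0,"claw":0},{"dx":21,"dy":245,"dz":-115,"rx":0,"ry":0,"rz":0,"claw":0},{"dx":24,"dy":280,"dz":-115,"rx":0,"ry":0,"rz":0,"claw":0},{"dx":27,"dy":315,"dz":-115,"rx":0,"ry":0,"rz":0,"claw":0},{"dx":30,"dy":350,"dz":-115,"rx":0,"ry":0,"rz":0,"claw":0},{"dx":33,"dy":385,"dz":-115,"rx":0,"ry":0,"rz":0,"claw":0},{"dx":35,"dy":418,"dz":-115,"rx":0,"ry":0,"rz":0,"claw":0},{"dx":35,"dy":418,"dz":-115,"rx":0,"ry":0,"rz":0,"claw":0},{"dx":35,"dy":418,"dz":-115,"rx":0,"ry":0,"rz":0,"claw":0},{"dx":35,"dy":418,"dz":-115,"rx":0,"ry":0,"rz":0,"claw":0},{"dx":35,"dy":418,"dz":-115,"rx":0,"ry":0,"rz":0,"claw":0}]'; python3 go.py .6202,-.1098,.039,20.5
python3 - <<'E'
from h import *
c=capture("top")
a=c["color"][130:260,150:350,::-1];cv2.imwrite("pics/t2.png",cv2.resize(a,None,fx=4,fy=4,interpolation=cv2.INTER_CUBIC))
E
```

```text
time_s: 10.88
tcp_pos: [0.6186, -0.1083, 0.1492]
tcp_rot: [-3.089, -0.564, 0.002]
force: [0.0, 0.1, -0.6]
grip_width: 0.0333
grasp_force: 30.0
now [ 0.6186 -0.1083  0.1492] yaw 20.7 tilt [-0.001  0.002 -1.   ] t 10.9 w 0.0333 q7 -1.17
(0.6202, -0.1098, 0.039, 20.5) d(mm) [  1.   2. 110.] rz 0.004 tiltfix [-0.002  0.001  0.   ]
```

View pics/t2.png

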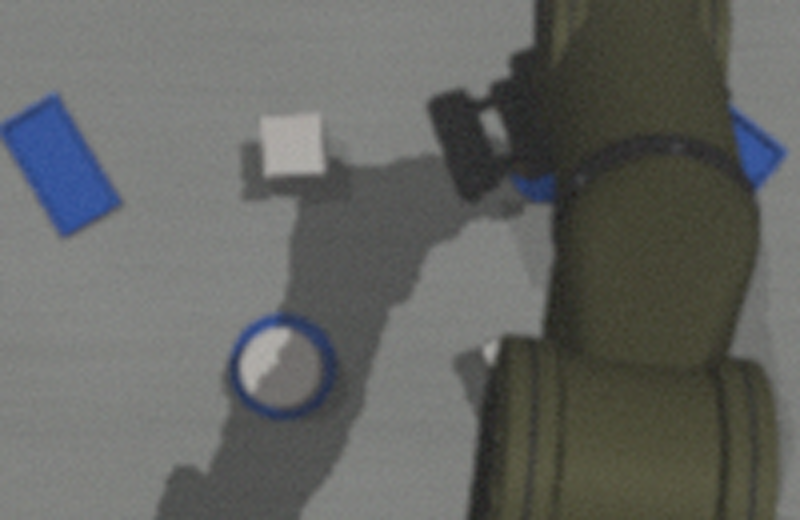

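The wide jar sits centered in its tray at (283,366), and the arm covers the slim tray. Next I lower the bottle.

```bash
python3 -m jog '[{"dx":0,"dy":1,"dz":30,"rx":0,"ry":0,"rz":0,"claw":0},{"dx":0,"dy":1,"dz":60,"rx":0,"ry":0,"rz":0,"claw":0},{"dx":0,"dy":1,"dz":90,"rx":0,"ry":0,"rz":0,"claw":0},{"dx":0,"dy":1,"dz":102,"rx":0,"ry":0,"rz":0,"claw":0},{"dx":0,"dy":1,"dz":108,"rx":0,"ry":0,"rz":0,"claw":0},{"dx":0,"dy":1,"dz":111,"rx":0,"ry":0,"rz":0,"claw":0},{"dx":0,"dy":1,"dz":112,"rx":0,"ry":0,"rz":0,"claw":0},{"dx":0,"dy":1,"dz":112,"rx":0,"ry":0,"rz":0,"claw":0},{"dx":0,"dy":1,"dz":112,"rx":0,"ry":0,"rz":0,"claw":0}]'; python3 -m jog '[{"dx":0,"dy":0,"dz":0,"rx":0,"ry":0,"rz":0,"claw":1},{"dx":0,"dy":0,"dz":0,"rx":0,"ry":0,"rz":0,"claw":1},{"dx":0,"dy":0,"dz":0,"rx":0,"ry":0,"rz":0,"claw":1},{"dx":0,"dy":0,"dz":0,"rx":0,"ry":0,"rz":0,"claw":1},{"dx":0,"dy":0,"dz":0,"rx":0,"ry":0,"rz":0,"claw":1},{"dx":0,"dy":0,"dz":0,"rx":0,"ry":0,"rz":0,"claw":1},{"dx":0,"dy":0,"dz":-30,"rx":0,"ry":0,"rz":0,"claw":1},{"dx":0,"dy":0,"dz":-60,"rx":0,"ry":0,"rz":0,"claw":1},{"dx":0,"dy":0,"dz":-90,"rx":0,"ry":0,"rz":0,"claw":1},{"dx":0,"dy":0,"dz":-120,"rx":0,"ry":0,"rz":0,"claw":1},{"dx":0,"dy":0,"dz":-120,"rx":0,"ry":0,"rz":0,"claw":1},{"dx":0,"dy":0,"dz":-120,"rx":0,"ry":0,"rz":0,"claw":1}]'; python3 go.py .623,.087,.16,0 .623,.087,.036,0
```

```text
time_s: 11.68
tcp_pos: [0.6208, -0.1117, 0.039]
tcp_rot: [3.09, 0.56, 0.004]
force: [0.3, -0.4, -1.4]
grip_width: 0.0336
grasp_force: 30.0
time_s: 12.68
tcp_pos: [0.621, -0.1118, 0.1595]
tcp_rot: [3.09, 0.56, 0.006]
force: [0.6, -0.2, -0.3]
grip_width: 0.0879
grasp_force: 0.0
now [ 0.621  -0.1118  0.1595] yaw 20.5 tilt [ 0.004 -0.001 -1.   ] t 12.7 w 0.0879 q7 -1.16
(0.623, 0.087, 0.16, 0.0) d(mm) [  72. -185.   -1.] rz 0.359 tiltfix [ 0.002 -0.004  0.   ]
(0.623, 0.087, 0.036, 0.0) d(mm) [  71. -186.  123.] rz 0.359 tiltfix [ 0.002 -0.004  0.   ]
```

```bash
python3 -m jog '[{"dx":14,"dy":-36,"dz":0,"rx":0,"ry":0,"rz":0.08,"claw":1},{"dx":28,"dy":-72,"dz":0,"rx":0,"ry":0,"rz":0.16,"claw":1},{"dx":42,"dy":-108,"dz":0,"rx":0,"ry":0,"rz":0.24,"claw":1},{"dx":56,"dy":-144,"dz":0,"rx":0,"ry":0,"rz":0.32,"claw":1},{"dx":68,"dy":-175,"dz":0,"rx":0,"ry":0,"rz":0.359,"claw":1},{"dx":71,"dy":-185,"dz":0,"rx":0,"ry":0,"rz":0.359,"claw":1},{"dx":71,"dy":-185,"dz":0,"rx":0,"ry":0,"rz":0.359,"claw":1},{"dx":71,"dy":-185,"dz":0,"rx":0,"ry":0,"rz":0.359,"claw":1},{"dx":71,"dy":-185,"dz":35,"rx":0,"ry":0,"rz":0.359,"claw":1},{"dx":71,"dy":-185,"dz":70,"rx":0,"ry":0,"rz":0.359,"claw":1},{"dx":71,"dy":-185,"dz":105,"rx":0,"ry":0,"rz":0.359,"claw":1},{"dx":71,"dy":-185,"dz":123,"rx":0,"ry":0,"rz":0.359,"claw":1},{"dx":71,"dy":-185,"dz":123,"rx":0,"ry":0,"rz":0.359,"claw":1}]'; python3 -m jog '[{"dx":0,"dy":0,"dz":0,"rx":0,"ry":0,"rz":0,"claw":0},{"dx":0,"dy":0,"dz":0,"rx":0,"ry":0,"rz":0,"claw":0},{"dx":0,"dy":0,"dz":0,"rx":0,"ry":0,"rz":0,"claw":0},{"dx":0,"dy":0,"dz":0,"rx":0,"ry":0,"rz":0,"claw":0},{"dx":0,"dy":0,"dz":0,"rx":0,"ry":0,"rz":0,"claw":0},{"dx":0,"dy":0,"dz":0,"rx":0,"ry":0,"rz":0,"claw":0},{"dx":0,"dy":0,"dz":0,"rx":0,"ry":0,"rz":0,"claw":0},{"dx":0,"dy":0,"dz":0,"rx":0,"ry":0,"rz":0,"claw":0},{"dx":0,"dy":0,"dz":0,"rx":0,"ry":0,"rz":0,"claw":0},{"dx":0,"dy":0,"dz":0,"rx":0,"ry":0,"rz":0,"claw":0}]'; python3 go.py .6294,-.2568,.155,-39.3
```

```text
time_s: 13.77
tcp_pos: [0.6174, 0.0818, 0.0299]
tcp_rot: [3.138, -0.006, -0.014]
force: [0.2, 0.3, 0.5]
grip_width: 0.0878
grasp_force: 0.0
time_s: 14.6
tcp_pos: [0.6217, 0.0868, 0.0352]
tcp_rot: [-3.141, 0.0, -0.002]
force: [-0.7, 0.5, 5.5]
grip_width: 0.0467
grasp_force: 29.2
now [0.6217 0.0868 0.0352] yaw -0.0 tilt [ 0.001  0.    -1.   ] t 14.6 w 0.0467 q7 -1.71
(0.6294, -0.2568, 0.155, -39.3) d(mm) [   8.  344. -120.] rz 0.686 tiltfix [-0.    -0.001  0.   ]
```

```bash
python3 -m jog '[{"dx":0,"dy":0,"dz":-30,"rx":0,"ry":0,"rz":0,"claw":0},{"dx":0,"dy":0,"dz":-60,"rx":0,"ry":0,"rz":0,"claw":0},{"dx":0,"dy":0,"dz":-90,"rx":0,"ry":0,"rz":0,"claw":0},{"dx":0,"dy":0,"dz":-115,"rx":0,"ry":0,"rz":0,"claw":0},{"dx":1,"dy":30,"dz":-115,"rx":0,"ry":0,"rz":0.06,"claw":0},{"dx":2,"dy":62,"dz":-115,"rx":0,"ry":0,"rz":0.12,"claw":0},{"dx":2,"dy":94,"dz":-115,"rx":0,"ry":0,"rz":0.19,"claw":0},{"dx":3,"dy":126,"dz":-115,"rx":0,"ry":0,"rz":0.25,"claw":0},{"dx":4,"dy":158,"dz":-115,"rx":0,"ry":0,"rz":0.31,"claw":0},{"dx":4,"dy":190,"dz":-115,"rx":0,"ry":0,"rz":0.38,"claw":0},{"dx":5,"dy":222,"dz":-115,"rx":0,"ry":0,"rz":0.44,"claw":0},{"dx":6,"dy":254,"dz":-115,"rx":0,"ry":0,"rz":0.5,"claw":0},{"dx":7,"dy":286,"dz":-115,"rx":0,"ry":0,"rz":0.57,"claw":0},{"dx":8,"dy":318,"dz":-115,"rx":0,"ry":0,"rz":0.63,"claw":0},{"dx":8,"dy":344,"dz":-115,"rx":0,"ry":0,"rz":0.686,"claw":0},{"dx":8,"dy":344,"dz":-115,"rx":0,"ry":0,"rz":0.686,"claw":0},{"dx":8,"dy":344,"dz":-115,"rx":0,"ry":0,"rz":0.686,"claw":0},{"dx":8,"dy":344,"dz":-115,"rx":0,"ry":0,"rz":0.686,"claw":0},{"dx":8,"dy":344,"dz":-115,"rx":0,"ry":0,"rz":0.686,"claw":0}]'; python3 go.py .6294,-.2568,.038,-39.3
python3 - <<'E'
from h import *
c=capture("side")
a=c["color"][110:300,180:380,::-1];cv2.imwrite("pics/s3.png",cv2.resize(a,None,fx=3,fy=3,interpolation=cv2.INTER_CUBIC))
E
```

```text
time_s: 16.18
tcp_pos: [0.6293, -0.255, 0.149]
tcp_rot: [-2.958, 1.052, 0.002]
force: [0.1, -0.0, -1.6]
grip_width: 0.0463
grasp_force: 29.2
now [ 0.6293 -0.255   0.149 ] yaw -39.2 tilt [-0.001  0.002 -1.   ] t 16.2 w 0.0463 q7 -1.76
(0.6294, -0.2568, 0.038, -39.3) d(mm) [  1.   1. 111.] rz 0.002 tiltfix [-0.001  0.002 -0.   ]
```

View pics/s3.png

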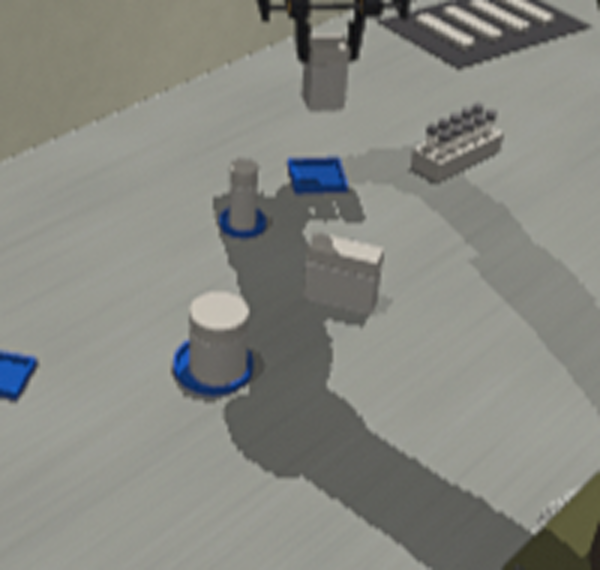

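The slim bottle stands in its tray at (243,200) and the wide jar at (215,340). The square jar is held upright over the square tray at (318,175), so I'll lower it.

```bash
python3 -m jog '[{"dx":1,"dy":1,"dz":30,"rx":0,"ry":0,"rz":0,"claw":0},{"dx":1,"dy":1,"dz":60,"rx":0,"ry":0,"rz":0,"claw":0},{"dx":1,"dy":1,"dz":90,"rx":0,"ry":0,"rz":0,"claw":0},{"dx":1,"dy":1,"dz":102,"rx":0,"ry":0,"rz":0,"claw":0},{"dx":1,"dy":1,"dz":108,"rx":0,"ry":0,"rz":0,"claw":0},{"dx":1,"dy":1,"dz":111,"rx":0,"ry":0,"rz":0,"claw":0},{"dx":1,"dy":1,"dz":112,"rx":0,"ry":0,"rz":0,"claw":0},{"dx":1,"dy":1,"dz":112,"rx":0,"ry":0,"rz":0,"claw":0},{"dx":1,"dy":1,"dz":112,"rx":0,"ry":0,"rz":0,"claw":0}]'; python3 -m jog '[{"dx":0,"dy":0,"dz":0,"rx":0,"ry":0,"rz":0,"claw":1},{"dx":0,"dy":0,"dz":0,"rx":0,"ry":0,"rz":0,"claw":1},{"dx":0,"dy":0,"dz":0,"rx":0,"ry":0,"rz":0,"claw":1},{"dx":0,"dy":0,"dz":0,"rx":0,"ry":0,"rz":0,"claw":1},{"dx":0,"dy":0,"dz":0,"rx":0,"ry":0,"rz":0,"claw":1},{"dx":0,"dy":0,"dz":0,"rx":0,"ry":0,"rz":0,"claw":1},{"dx":0,"dy":0,"dz":-30,"rx":0,"ry":0,"rz":0,"claw":1},{"dx":0,"dy":0,"dz":-60,"rx":0,"ry":0,"rz":0,"claw":1},{"dx":0,"dy":0,"dz":-90,"rx":0,"ry":0,"rz":0,"claw":1},{"dx":0,"dy":0,"dz":-120,"rx":0,"ry":0,"rz":0,"claw":1},{"dx":0,"dy":0,"dz":-120,"rx":0,"ry":0,"rz":0,"claw":1},{"dx":0,"dy":0,"dz":-120,"rx":0,"ry":0,"rz":0,"claw":1}]'; python3 go.py .442,-.0872,.16,24.8 .442,-.0872,.036,24.8
```

```text
time_s: 16.98
tcp_pos: [0.6304, -0.2594, 0.0391]
tcp_rot: [2.958, -1.057, 0.005]
force: [0.0, -0.6, -0.9]
grip_width: 0.0461
grasp_force: 29.2
time_s: 17.98
tcp_pos: [0.6305, -0.2594, 0.1597]
tcp_rot: [2.958, -1.057, 0.007]
force: [-0.5, 0.5, -0.8]
grip_width: 0.0875
grasp_force: 0.0
now [ 0.6305 -0.2594  0.1597] yaw -39.3 tilt [ 0.004 -0.002 -1.   ] t 18.0 w 0.0875 q7 -1.76
(0.442, -0.0872, 0.16, 24.8) d(mm) [-255.  -14.   -1.] rz -1.119 tiltfix [-0.001 -0.004  0.   ]
(0.442, -0.0872, 0.036, 24.8) d(mm) [-256.  -14.  123.] rz -1.119 tiltfix [-0.001 -0.004  0.   ]
```

```bash
python3 -m jog '[{"dx":-25,"dy":-1,"dz":0,"rx":0,"ry":0,"rz":-0.11,"claw":1},{"dx":-51,"dy":-3,"dz":0,"rx":0,"ry":0,"rz":-0.22,"claw":1},{"dx":-77,"dy":-4,"dz":0,"rx":0,"ry":0,"rz":-0.33,"claw":1},{"dx":-102,"dy":-6,"dz":0,"rx":0,"ry":0,"rz":-0.44,"claw":1},{"dx":-128,"dy":-7,"dz":0,"rx":0,"ry":0,"rz":-0.55,"claw":1},{"dx":-153,"dy":-9,"dz":0,"rx":0,"ry":0,"rz":-0.66,"claw":1},{"dx":-179,"dy":-10,"dz":0,"rx":0,"ry":0,"rz":-0.77,"claw":1},{"dx":-204,"dy":-12,"dz":0,"rx":0,"ry":0,"rz":-0.88,"claw":1},{"dx":-230,"dy":-13,"dz":0,"rx":0,"ry":0,"rz":-0.99,"claw":1},{"dx":-255,"dy":-14,"dz":0,"rx":0,"ry":0,"rz":-1.1,"claw":1},{"dx":-255,"dy":-14,"dz":0,"rx":0,"ry":0,"rz":-1.119,"claw":1},{"dx":-255,"dy":-14,"dz":0,"rx":0,"ry":0,"rz":-1.119,"claw":1},{"dx":-255,"dy":-14,"dz":0,"rx":0,"ry":0,"rz":-1.119,"claw":1},{"dx":-255,"dy":-14,"dz":0,"rx":0,"ry":0,"rz":-1.119,"claw":1}]'; python3 go.py .442,-.0872,.036,24.8
```

```text
time_s: 19.15
tcp_pos: [0.4416, -0.0871, 0.1572]
tcp_rot: [3.069, 0.671, 0.001]
force: [0.1, 0.2, 0.1]
grip_width: 0.0882
grasp_force: 0.0
now [ 0.4416 -0.0871  0.1572] yaw 24.7 tilt [ 0. -0. -1.] t 19.1 w 0.0882 q7 -1.16
(0.442, -0.0872, 0.036, 24.8) d(mm) [  0.   0. 121.] rz -0.002 tiltfix [ 0.001 -0.     0.   ]
```

```bash
python3 -m jog '[{"dx":0,"dy":0,"dz":35,"rx":0,"ry":0,"rz":0,"claw":1},{"dx":0,"dy":0,"dz":70,"rx":0,"ry":0,"rz":0,"claw":1},{"dx":0,"dy":0,"dz":105,"rx":0,"ry":0,"rz":0,"claw":1},{"dx":0,"dy":0,"dz":121,"rx":0,"ry":0,"rz":0,"claw":1},{"dx":0,"dy":0,"dz":121,"rx":0,"ry":0,"rz":0,"claw":1},{"dx":0,"dy":0,"dz":121,"rx":0,"ry":0,"rz":0,"claw":0},{"dx":0,"dy":0,"dz":121,"rx":0,"ry":0,"rz":0,"claw":0},{"dx":0,"dy":0,"dz":121,"rx":0,"ry":0,"rz":0,"claw":0},{"dx":0,"dy":0,"dz":121,"rx":0,"ry":0,"rz":0,"claw":0},{"dx":0,"dy":0,"dz":121,"rx":0,"ry":0,"rz":0,"claw":0},{"dx":0,"dy":0,"dz":121,"rx":0,"ry":0,"rz":0,"claw":0},{"dx":0,"dy":0,"dz":121,"rx":0,"ry":0,"rz":0,"claw":0},{"dx":0,"dy":0,"dz":121,"rx":0,"ry":0,"rz":0,"claw":0},{"dx":0,"dy":0,"dz":121,"rx":0,"ry":0,"rz":0,"claw":0},{"dx":0,"dy":0,"dz":121,"rx":0,"ry":0,"rz":0,"claw":0},{"dx":0,"dy":0,"dz":121,"rx":0,"ry":0,"rz":0,"claw":0},{"dx":0,"dy":0,"dz":121,"rx":0,"ry":0,"rz":0,"claw":0},{"dx":0,"dy":0,"dz":121,"rx":0,"ry":0,"rz":0,"claw":0}]'; python3 go.py .616,.2753,.155,32.2
```

```text
time_s: 20.65
tcp_pos: [0.4409, -0.0865, 0.0366]
tcp_rot: [3.068, 0.674, 0.0]
force: [-0.2, 0.1, 2.8]
grip_width: 0.0296
grasp_force: 30.0
now [ 0.4409 -0.0865  0.0366] yaw 24.8 tilt [ 0. -0. -1.] t 20.6 w 0.0296 q7 -1.19
(0.616, 0.2753, 0.155, 32.2) d(mm) [ 311. -255. -118.] rz -0.129 tiltfix [ 0. -0. -0.]
```

```bash
python3 -m jog '[{"dx":0,"dy":0,"dz":-30,"rx":0,"ry":0,"rz":0,"claw":0},{"dx":0,"dy":0,"dz":-60,"rx":0,"ry":0,"rz":0,"claw":0},{"dx":0,"dy":0,"dz":-90,"rx":0,"ry":0,"rz":0,"claw":0},{"dx":0,"dy":0,"dz":-115,"rx":0,"ry":0,"rz":0,"claw":0},{"dx":26,"dy":-21,"dz":-115,"rx":0,"ry":0,"rz":0,"claw":0},{"dx":52,"dy":-43,"dz":-115,"rx":0,"ry":0,"rz":-0.02,"claw":0},{"dx":78,"dy":-64,"dz":-115,"rx":0,"ry":0,"rz":-0.03,"claw":0},{"dx":104,"dy":-85,"dz":-115,"rx":0,"ry":0,"rz":-0.04,"claw":0},{"dx":130,"dy":-107,"dz":-115,"rx":0,"ry":0,"rz":-0.05,"claw":0},{"dx":156,"dy":-128,"dz":-115,"rx":0,"ry":0,"rz":-0.06,"claw":0},{"dx":182,"dy":-149,"dz":-115,"rx":0,"ry":0,"rz":-0.08,"claw":0},{"dx":208,"dy":-170,"dz":-115,"rx":0,"ry":0,"rz":-0.09,"claw":0},{"dx":234,"dy":-192,"dz":-115,"rx":0,"ry":0,"rz":-0.1,"claw":0},{"dx":260,"dy":-213,"dz":-115,"rx":0,"ry":0,"rz":-0.11,"claw":0},{"dx":286,"dy":-234,"dz":-115,"rx":0,"ry":0,"rz":-0.12,"claw":0},{"dx":310,"dy":-254,"dz":-115,"rx":0,"ry":0,"rz":-0.129,"claw":0},{"dx":310,"dy":-254,"dz":-115,"rx":0,"ry":0,"rz":-0.129,"claw":0},{"dx":310,"dy":-254,"dz":-115,"rx":0,"ry":0,"rz":-0.129,"claw":0},{"dx":310,"dy":-254,"dz":-115,"rx":0,"ry":0,"rz":-0.129,"claw":0},{"dx":310,"dy":-254,"dz":-115,"rx":0,"ry":0,"rz":-0.129,"claw":0}]'; python3 go.py .616,.2753,.039,32.2
python3 - <<'E'
from h import *
c=capture("side")
a=c["color"][110:300,110:370,::-1];cv2.imwrite("pics/s4.png",cv2.resize(a,None,fx=3,fy=3,interpolation=cv2.INTER_CUBIC))
E
```

```text
time_s: 22.32
tcp_pos: [0.6151, 0.2718, 0.1509]
tcp_rot: [3.017, 0.868, -0.004]
force: [-0.8, -0.6, -1.7]
grip_width: 0.0296
grasp_force: 30.0
now [0.6151 0.2718 0.1509] yaw 32.1 tilt [-0.002 -0.003 -1.   ] t 22.3 w 0.0296 q7 -1.54
(0.616, 0.2753, 0.039, 32.2) d(mm) [  3.  -3. 112.] rz -0.002 tiltfix [0.001 0.003 0.   ]
```

View pics/s4.png

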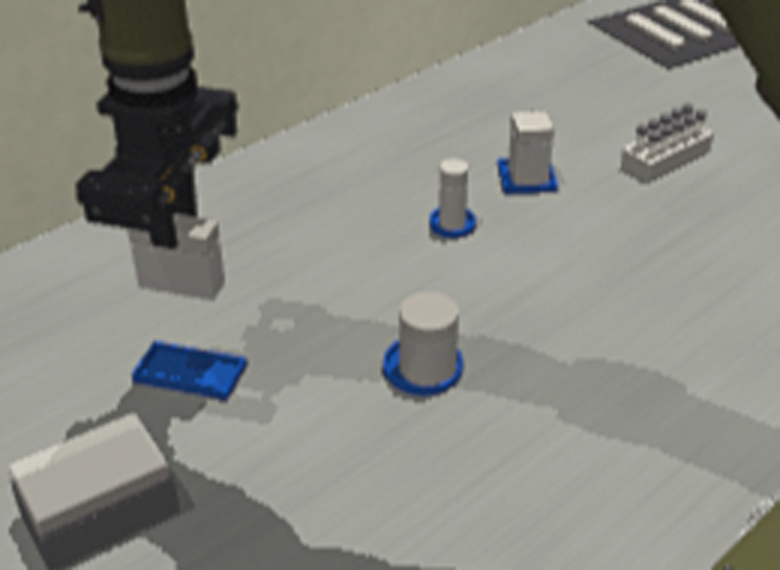

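The square jar stands in its tray at (530,150), and the oblong box is held upright and aligned over its tray at (190,370). Now lowering it.

```bash
python3 -m jog '[{"dx":1,"dy":-2,"dz":30,"rx":0,"ry":0,"rz":0,"claw":0},{"dx":1,"dy":-2,"dz":60,"rx":0,"ry":0,"rz":0,"claw":0},{"dx":1,"dy":-2,"dz":90,"rx":0,"ry":0,"rz":0,"claw":0},{"dx":1,"dy":-2,"dz":102,"rx":0,"ry":0,"rz":0,"claw":0},{"dx":1,"dy":-2,"dz":108,"rx":0,"ry":0,"rz":0,"claw":0},{"dx":1,"dy":-2,"dz":111,"rx":0,"ry":0,"rz":0,"claw":0},{"dx":1,"dy":-2,"dz":112,"rx":0,"ry":0,"rz":0,"claw":0},{"dx":1,"dy":-2,"dz":112,"rx":0,"ry":0,"rz":0,"claw":0},{"dx":1,"dy":-2,"dz":112,"rx":0,"ry":0,"rz":0,"claw":0}]'; python3 -m jog '[{"dx":0,"dy":0,"dz":0,"rx":0,"ry":0,"rz":0,"claw":1},{"dx":0,"dy":0,"dz":0,"rx":0,"ry":0,"rz":0,"claw":1},{"dx":0,"dy":0,"dz":0,"rx":0,"ry":0,"rz":0,"claw":1},{"dx":0,"dy":0,"dz":0,"rx":0,"ry":0,"rz":0,"claw":1},{"dx":0,"dy":0,"dz":0,"rx":0,"ry":0,"rz":0,"claw":1},{"dx":0,"dy":0,"dz":0,"rx":0,"ry":0,"rz":0,"claw":1},{"dx":0,"dy":0,"dz":-30,"rx":0,"ry":0,"rz":0,"claw":1},{"dx":0,"dy":0,"dz":-60,"rx":0,"ry":0,"rz":0,"claw":1},{"dx":0,"dy":0,"dz":-90,"rx":0,"ry":0,"rz":0,"claw":1},{"dx":0,"dy":0,"dz":-120,"rx":0,"ry":0,"rz":0,"claw":1},{"dx":-40,"dy":0,"dz":-150,"rx":0,"ry":0,"rz":0,"claw":1},{"dx":-80,"dy":0,"dz":-150,"rx":0,"ry":0,"rz":0,"claw":1},{"dx":-120,"dy":0,"dz":-150,"rx":0,"ry":0,"rz":0,"claw":1},{"dx":-160,"dy":0,"dz":-150,"rx":0,"ry":0,"rz":0,"claw":1},{"dx":-200,"dy":0,"dz":-150,"rx":0,"ry":0,"rz":0,"claw":1},{"dx":-200,"dy":0,"dz":-150,"rx":0,"ry":0,"rz":0,"claw":1},{"dx":-200,"dy":0,"dz":-150,"rx":0,"ry":0,"rz":0,"claw":1},{"dx":-200,"dy":0,"dz":-150,"rx":0,"ry":0,"rz":0,"claw":1}]'
python3 - <<'E'
from h import *
c=capture("top");b=c["color"][130:240,150:350,::-1];c=capture("side");a=c["color"][110:300,110:310,::-1]
cv2.imwrite("pics/f.png",cv2.resize(np.vstack([b,a]),None,fx=2,fy=2,interpolation=cv2.INTER_CUBIC))
E
```

```text
time_s: 23.12
tcp_pos: [0.6166, 0.2769, 0.0412]
tcp_rot: [-3.018, -0.871, -0.004]
force: [0.5, 0.5, -3.2]
grip_width: 0.0298
grasp_force: 30.0
time_s: 24.62
tcp_pos: [0.4473, 0.1705, 0.19]
tcp_rot: [-3.018, -0.871, -0.004]
force: [0.3, 0.4, 0.4]
grip_width: 0.0883
grasp_force: 0.0
```

View pics/f.png

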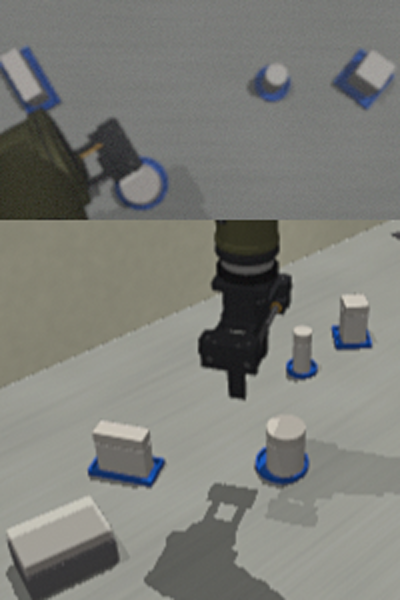

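All four stand upright in their trays: oblong (125,452), wide (285,447), slim (302,352) and square (353,322) in the side half. A numeric check before handing in.

```bash
python3 fit.py | grep white
```

```text
white 2942 cent [ 22.9 121.4] xy [0.7498 0.6925] rect 753 703 193 161 longaxis 17.2
white 203 cent [476.6 126.4] xy [ 0.7582 -0.6969] rect 758 -697 19 108 longaxis -11.6
white 199 cent [494.7 130.4] xy [ 0.7463 -0.7529] rect 747 -753 19 109 longaxis -11.3
white 231 cent [159.7 166.5] xy [0.6174 0.2758] rect 617 276 78 27 longaxis 32.3
white 201 cent [337.7 164.2] xy [ 0.6327 -0.2628] rect 633 -263 44 45 longaxis -35.4
white 83 cent [288.  166.4] xy [ 0.6236 -0.1113] rect 624 -111 28 29 longaxis -26.1
white 192 cent [220.  221.8] xy [0.4533 0.0913] rect 452 91 43 50 longaxis -60.1
```

```bash
python3 -c "
from station import *
print(sign_off())"
```

```text
the job is handed in; nothing more can be done
None
```

The job is handed in at about 25 s: all four containers stand upright in their own trays, an estimated 6 mm or less off centre (limit 12 mm), and the rack and tip box were never touched; no verdict came back.

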